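# Pack away the brass calibration weights

## Robot

A 7-joint arm with a two-finger parallel gripper is mounted at the origin on a cart in front of the work surface, level with it; the furniture and walls round the work are solid. World frame = base frame: x ahead of the robot, y to its left, z up, the work surface at z = 0. Lengths are in m, angles in rad, forces in N, time in s.
With the tool pointing down it reaches from about 0.4 to 0.875 m from the base axis. Payload 6.5 kg.
Tool frame: the origin (TCP) lies on the centre line of the jaws, within the pads' length; the fingertips stand 8 mm ahead of it and the grasp point (between the pads) lies 11 mm behind it; z points along the fingers, y is the line along which they close (so a half turn about z gives the same grasp; the last joint's range is limited). The gripper opens to 85 mm and grips with 20 to 120 N. Pads are 22 mm wide; open, the fingers measure 114 mm over their backs; the gripper's body (76 mm by 85 mm) begins 54 mm behind the grasp point. The pads swing forward as they close: fully open they stand 13 mm farther back than shut.
Start: joints at [-1.186, 0.536, -0.004, 1.538, 0.003, 1.067, -0.071], TCP at [0.283, 0.585, 0.239] pointing down, gripper open.
Joint ranges: [-2.7, 2.7], [-0.37, 2.16], [-1.27, 1.26], [0.24, 2.4], [-1.31, 4.45], [0.19, 1.91], [-2.76, 2.76]. Speed limits (rad/s): [2.39, 2.39, 3.14, 3.14, 3.14, 3.14, 3.14].

## Interface

Orientations are given as a unit quaternion [x, y, z, w].
In Python, from station import r gives the robot as it stands.
- The arm moves only by the tool send_rows, never from a script. Its argument "plan" is a list of rows, each a list of 2 entries, a list of its own where there are three numbers: the shift along the tool's x, y, z in mm, then the turn, a rotation vector about the tool's x, y, z in degrees. In form: [[[x, y, z], [rx, ry, rz]], ...]. A call has 1 to 8 rows; each row is the pose to reach, as a shift and turn from the pose commanded when the call began, along the tool's axes at that moment; what a row does not reach only later rows make up. A row lasts 1/12 s, in which the tool goes at most 41.7 mm and 7.16 degrees, less where a joint would pass 70% of its speed; a pose out of reach is approached as far as the arm can. A call with a gripper value outside its range is refused whole. "grip" is the closure in counts, from 0 (fully open) to 255 (shut), set as the call begins (left out, the last holds). The fingers move at their own pace and stop on an object; "newtons" is the grip in N (left out, the last holds). Time passes only in rows, so rows that repeat a pose let the fingers close. It gives the time, the measured TCP pose, the force, the opening and the grip force at its end, in the units of the state.
- r.read_state(): the state, without advancing time (a new reading comes with each control period).
- r.get_image(name): name is "scene" or "top" or "wrist"; returns a dict with "img" (384x512x3 uint8, red, green, blue), "depth" (384x512 float32, m along the optical axis (not along the pixel's ray), 0 where there is no reading), "fov_y" (degrees; the focal length in pixels is half the picture's height over the tangent of half this angle, whatever the lens; pixels are square), "cx", "cy" (the principal point, pixels), "world_from_camera" (4x4, takes a point from camera to world coordinates); the wrist camera has in their place "mount" (4x4, takes a point from camera to tool coordinates, whose origin is the TCP and whose axes are the flange's). Camera axes: x right, y up, looking along -z (the intrinsics and any distortion apply to the point x, -y, -z); pixel columns grow to the right and rows downward; lengths in m; the calibration is good to about 2 mm. The wrist camera is an equidistant fisheye: a pixel r from the principal point sees the ray r / f radians off the axis. A picture is of the moment at which its call begins: read the wrist's pose just before it.
- r.job_done(): hands the job in; it is judged then, once.
Trained networks look in a picture, given as the dict that the camera call returned (one of the last four; its "shot" number tells which), for a name from the list of things; names that differ only in an ending like _2 or _b are one class to them, and where a whole thing is asked for, a point or a joint stands for the part that bears it (a point fixed in the world has none). Each returns a list of dicts, best first, with "confidence" (0 to 1); they miss things now and then, are a little off and sometimes report something else, mostly with a low value. They report only what shows in the picture. A call takes as long as a camera call. They do not tell look-alikes from the thing itself.
- r.find_in(picture, name): "uv" ([column, row] in pixels, amid what is visible of it).
The state is a dict: "time_s": time; "joint_pos": joint angles; "qvel": joint speeds; "joint_torque": joint torques, N m; "position": TCP position; "tcp_rot": TCP orientation; "ft_force": force on the tool from outside, world axes, zero at the start; "wrist_torque": the same for the moment, N m; "width": finger opening in m; "gripper_force": force on a finger pad.
Only numpy, scipy, OpenCV 4.12 (cv2) and the standard library are available. Lean on these libraries where they do the work, as an engineer would, in place of code of your own. Each camera call takes 0.05 s, during which the arm holds its last target. There are 200 camera calls.

## Task

Put the brass weight set away: stand each of the three brass weights from the bench top upright and fully home in the well of the wooden block that is made for its size (largest in the largest), then set the loose wooden lid over them, right down on the block's base all round. Leave the grey steel and dark iron weights where they stand, they belong to other sets.

Things in the scene. Friction and masses are not known exactly. Their poses are not given: they have to be found in the camera images.
- weight_block: Fixed wooden block. Base board 104 (x) by 192 (y) by 10 mm thick; centred on it a pale body 64 x 150 mm, top 32 mm above the bench. Along y in the top three round wells, 10 mm deep (floor at 22), green floors, mouths countersunk 4 mm: 40 mm bore at x 0, y +44; 33 mm bore at y -6.5; 27 mm bore at y -50.5. Origin: middle of the underside, z up. May face any way.
- lid_grip (a point): Loose wooden lid, open below, about 300 g: outside 92 (x) by 178 (y) by 72 mm high; inside 80 x 166, 66 deep: 8 mm play round the block's body. On top a dark bar handle 14 (x) by 64 (y) mm, 26 tall. The point is the handle's centre, 88 mm above the lower rim, mid-lid; so 98 above the bench once the lid is on the base board. Its y goes along the block's y, either way round.
- brass_large_c (a point): Large brass-yellow weight, 34 mm in diameter, 50 mm tall in all, about 266 g, standing upright on the bench. The straight cylinder, where to grip, reaches from its foot to 31 mm up; above are a sloping shoulder and a small round knob. It belongs in the large well. The point is its centre, half-way up, on its axis; z is up.
- brass_medium_c (a point): Medium brass-yellow weight, 29 mm in diameter, 42 mm tall in all, about 162 g, standing upright on the bench. The straight cylinder, where to grip, reaches from its foot to 26 mm up; above are a sloping shoulder and a small round knob. It belongs in the middle well. The point is its centre, half-way up, on its axis; z is up.
- brass_small_c (a point): Small brass-yellow weight, 22 mm in diameter, 28 mm tall in all, about 50 g, standing upright on the bench. The straight cylinder, where to grip, reaches from its foot to 16 mm up; above are a sloping shoulder and a small round knob. It belongs in the small well. The point is its centre, half-way up, on its axis; z is up.
- steel_weight_c (a point): Bright steel-grey weight of the same shape as the brass ones, 37 mm in diameter and 58 mm tall, standing on the round pan of the open scale; not part of the brass set, to be left there. The point is its centre, half-way up.
- grey_weight_c (a point): Dull grey weight of the same shape, 40 mm in diameter and 55 mm tall; not part of the brass set, to be left where it is. The point is its centre, 27 mm above the bench.
- iron_weight_c (a point): Dark iron weight of the same shape, 44 mm in diameter and 68 mm tall; not part of the brass set, to be left where it is. The point is its centre, 34 mm above the bench.
Not all that is in view belongs to the job. Leave any turquoise look-alike of the part that bears brass_large_c alone.

How it is judged:
By the outcome, as a careful person would: the job done as asked, in the order asked, and still so for the second after the job is handed in, with the robot touching nothing.
It also fails if it takes over 109 s, if anything falls off the work surface, if the arm or the gripper's body presses on something with over 40 N, if the wrist force passes 120 N, or if a joint passes its speed limit or range.

## Working session

There is one attempt and no reset: what is moved stays moved. The work goes in short steps, Python scripts to look and compute and a tool call to move; the robot and the scene stay as the last step left them, time stands still between calls to the robot, and variables do not carry over. Pictures are saved under pics/ and viewed, at most 14 in all, crops included, and the job is handed in when it is done.

Besides the shell and the picture viewer there is one more tool, called in YAML: its name, and indented under it one key for each argument. send_rows: Moves the arm, as the interface text tells. Its arguments: {"type":"object","properties":{"plan":{"type":"array","items":{"type":"array"}},"grip":{"type":"number"},"newtons":{"type":"number"}},"required":["plan"]}

```bash
mkdir -p pics; ls; cat > h.py <<'E'
import numpy as np, cv2, json
from station import r
from scipy.spatial.transform import Rotation as R
def shot(n,save=None):
    d=r.get_image(n)
    if save: cv2.imwrite('pics/'+save,d['img'][:,:,::-1])
    return d
def cloud(d):
    h,w=d['depth'].shape; f=h/2/np.tan(np.radians(d['fov_y'])/2)
    u,v=np.meshgrid(np.arange(w),np.arange(h)); z=d['depth']
    P=np.stack([(u-d['cx'])/f*z,-(v-d['cy'])/f*z,-z],-1)
    T=np.array(d['world_from_camera']); return P@T[:3,:3].T+T[:3,3]
E
python3 - <<'E'
from h import *
print(r.read_state())
for n in('scene','top'):
    d=shot(n,n+'0.png'); C=cloud(d)
    print(n,{k:d[k] for k in d if k not in('img','depth')})
    for k in['weight_block','lid_grip','brass_large_c','brass_medium_c','brass_small_c','steel_weight_c','grey_weight_c','iron_weight_c']:
        for q in r.find_in(d,k)[:3]:
            u,v=map(int,q['uv']); print(k,q['uv'],round(q['confidence'],2),C[v,u].round(3))
E
```

```text
pics
{'time_s': 0.0, 'joint_pos': array([-1.18620629,  0.53720871, -0.00444549,  1.53889958,  0.00259921,
        1.06730562, -0.07119193]), 'qvel': array([ 7.32370911e-05, -9.32323988e-05, -9.34089370e-04,  6.52212811e-04,
        6.27434373e-04, -2.50038848e-04,  1.37615871e-04]), 'joint_torque': array([ 8.13730276e-04, -5.83427453e+01,  1.04917869e+00, -2.59084868e+01,
        1.23333113e-02,  1.00570972e-02, -2.13256612e-06]), 'position': array([0.28292387, 0.58448412, 0.23837514]), 'tcp_rot': array([ 2.23449598e-01,  9.74715063e-01, -8.96931684e-04, -1.39656993e-04]), 'ft_force': array([-0.14199146, -0.17880454,  0.17259999]), 'wrist_torque': array([-0.0025413 ,  0.00478014, -0.00101093]), 'gripper_force': 0.0, 'width': 0.0857544139306425}
scene {'fov_y': 49.18749443558163, 'cx': 260.0944231223652, 'cy': 192.73508580132278, 'world_from_camera': array([[ 0.62130389,  0.40262085, -0.67221866, -0.26114419],
       [-0.78355742,  0.31443506, -0.53588092, -0.66076749],
       [-0.00438771,  0.85966682,  0.51083628,  0.67949807],
       [ 0.        ,  0.        ,  0.        ,  1.     
[... 594 characters left out ...]
8914e-01, -1.24972873e-01,
         3.24637914e-01],
       [-9.99641516e-01,  2.66087927e-02, -2.96850535e-03,
        -4.13464004e-02],
       [ 3.81216895e-04,  1.25007543e-01,  9.92155718e-01,
         1.36974664e+00],
       [ 0.00000000e+00,  0.00000000e+00,  0.00000000e+00,
         1.00000000e+00]]), 'shot': 2}
weight_block [308.7, 155.9] 0.81 [ 0.623 -0.218  0.023]
weight_block [151.0, 170.5] 0.37 [0.548 0.297 0.074]
lid_grip [151.8, 169.3] 0.56 [0.551 0.297 0.078]
lid_grip [363.5, 180.7] 0.29 [ 0.541 -0.401  0.034]
brass_medium_c [363.4, 179.8] 0.52 [ 0.544 -0.401  0.036]
steel_weight_c [224.6, 159.8] 0.61 [0.584 0.059 0.107]
iron_weight_c [317.1, 222.7] 0.59 [ 0.395 -0.244  0.064]
```

```bash
python3 - <<'E'
import cv2,numpy as np
a=cv2.imread('pics/scene0.png')[100:340,60:460]; cv2.imwrite('pics/s1.png',cv2.resize(a,(800,480),interpolation=cv2.INTER_CUBIC))
a=cv2.imread('pics/top0.png')[90:300,100:400]; cv2.imwrite('pics/t1.png',cv2.resize(a,None,fx=2.66,fy=2.66,interpolation=cv2.INTER_CUBIC))
E
```

```text
(no output)
```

View pics/s1.png

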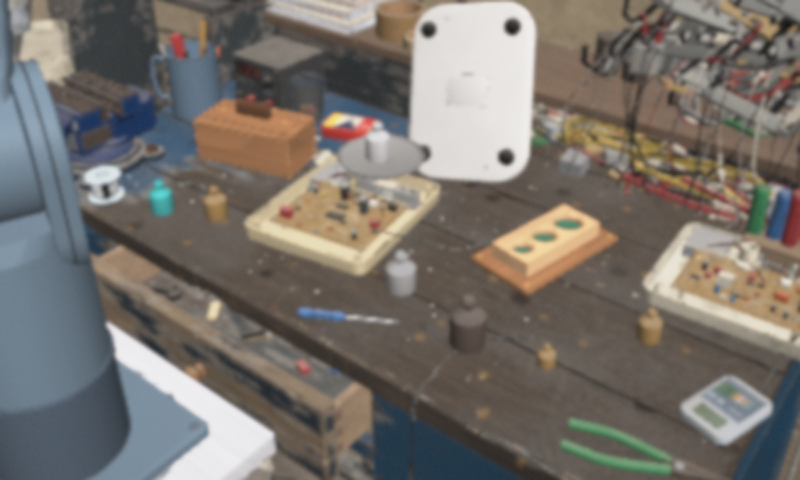

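View pics/t1.png

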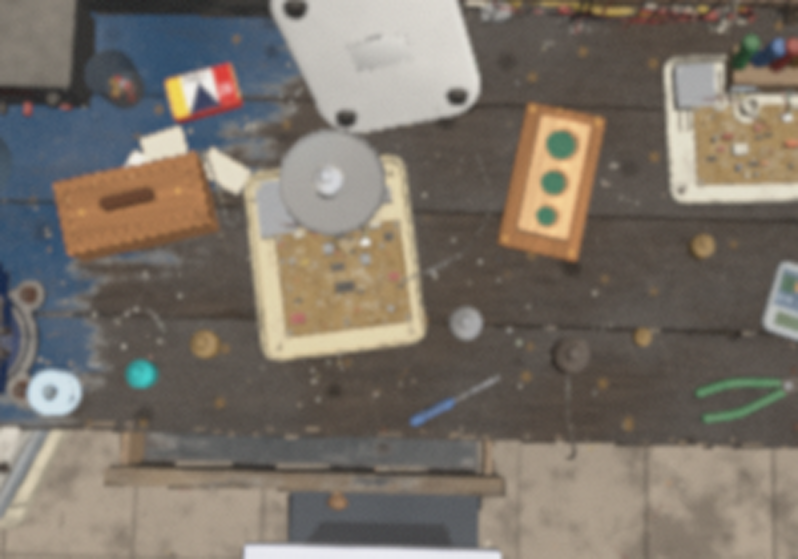

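The two scene pictures show:
- **Brass candidates (pixels in the scene crop):** (215,205) beside the turquoise look-alike at (160,198), which is probably the large one; (650,325), probably the medium; and (547,355), the small.
- **Not mine to move:** steel (377,142), grey (401,272), iron (468,322).
- **Block and lid:** block at (547,245), lid at (255,135).

Next I'll measure these from depth.

```bash
python3 - <<'E'
from h import *
ims={n:shot(n) for n in('scene','top')}
C={n:cloud(d) for n,d in ims.items()}
for n in C:
    c=C[n].reshape(-1,3); print(n)
    for nm,(x,y) in dict(L=(.39,.205),Tq=(.35,.285),M=(.54,-.405),S=(.41,-.335),iron=(.39,-.245),grey=(.43,-.12)).items():
        m=(np.hypot(c[:,0]-x,c[:,1]-y)<.04)&(c[:,2]>.008); q=c[m]
        if len(q)<5: print(nm,'few'); continue
        top=q[q[:,2]>q[:,2].max()-.006]
        print(nm,len(q),'mean',q.mean(0).round(3),'ext',np.ptp(q,0).round(3),'mid',((q.max(0)+q.min(0))/2).round(3),'top',top.mean(0).round(3))
    for nm,(x,y,rad,z0,z1) in dict(block=(.6,-.225,.13,.026,.038),lid=(.548,.297,.14,.062,.08),handle=(.548,.297,.14,.09,.12)).items():
        m=(np.hypot(c[:,0]-x,c[:,1]-y)<rad)&(c[:,2]>z0)&(c[:,2]<z1); q=c[m]
        rc=cv2.minAreaRect((q[:,:2]*1000).astype(np.float32)); print(nm,len(q),np.round(rc[0],1),np.round(rc[1],1),round(rc[2],1),q[:,2].mean().round(3))
im=ims['top']['img']; hsv=cv2.cvtColor(im,cv2.COLOR_RGB2HSV)
m=cv2.inRange(hsv,(60,70,30),(95,255,255)); m[:,:270]=0;m[:,345:]=0;m[:120]=0;m[180:]=0
k,_,s,ct=cv2.connectedComponentsWithStats(m)
for i in range(1,k):
    if s[i,4]>8: print('well',ct[i].round(1),s[i,4],C['top'][int(round(ct[i][1])),int(round(ct[i][0]))].round(4))
E
```

```text
scene
L 151 mean [0.39  0.207 0.028] ext [0.037 0.037 0.043] mid [0.395 0.212 0.03 ] top [0.394 0.212 0.049]
Tq 147 mean [0.352 0.285 0.028] ext [0.034 0.034 0.042] mid [0.356 0.29  0.029] top [0.355 0.29  0.048]
M 163 mean [ 0.529 -0.41   0.025] ext [0.028 0.028 0.036] mid [ 0.533 -0.408  0.026] top [ 0.534 -0.408  0.041]
S 75 mean [ 0.416 -0.336  0.018] ext [0.022 0.019 0.021] mid [ 0.418 -0.335  0.019] top [ 0.418 -0.334  0.027]
iron 411 mean [ 0.384 -0.247  0.039] ext [0.044 0.043 0.061] mid [ 0.391 -0.242  0.039] top [ 0.391 -0.242  0.067]
grey 249 mean [ 0.421 -0.116  0.031] ext [0.041 0.037 0.048] mid [ 0.427 -0.113  0.032] top [ 0.428 -0.111  0.054]
block 631 [ 616.9 -219.1] [ 67.  153.2] 79.4 0.031
lid 705 [564.  303.8] [ 99.  180.7] 14.2 0.072
handle 81 [561.  301.7] [14.7 61.2] 16.9 0.097
top
L 101 mean [0.394 0.214 0.034] ext [0.035 0.033 0.046] mid [0.393 0.216 0.032] top [0.396 0.217 0.051]
Tq 102 mean [0.355 0.291 0.034] ext [0.047 0.034 0.046] mid [0.363 0.293 0.031] top [0.355 0.293 0.052]
M 65 mean [ 0.533 -0.403  0.03 ] ext [0.028 0.029 0.037] mid [ 0.535 -0.406  0.027] top [ 0.534 -0.404  0.042]
S 36 mean [ 0.418 -0.331  0.019] ext [0.017 0.02  0.022] mid [ 0.418 -0.331  0.022] top [ 0.42  -0.332  0.031]
iron 160 mean [ 0.391 -0.236  0.048] ext [0.058 0.043 0.064] mid [ 0.383 -0.239  0.041] top [ 0.391 -0.238  0.069]
grey 118 mean [ 0.427 -0.108  0.039] ext [0.037 0.037 0.042] mid [ 0.428 -0.108  0.038] top [ 0.429 -0.108  0.056]
block 628 [ 616.8 -216.8] [ 64.6 150.2] 79.1 0.031
lid 1411 [562.6 306.2] [ 94.2 178.7] 14.6 0.074
handle 96 [562.4 305.5] [15.3 63. ] 14.3 0.1
well [310.4 144. ] 55 [ 0.6612 -0.2246  0.024 ]
well [307.5 158.3] 32 [ 0.6131 -0.2154  0.021 ]
well [304.8 170.8] 17 [ 0.5683 -0.2091  0.0206]
```

```bash
cat >> h.py <<'E'
def rel(x,y,z,yaw=79.2,frm=None):
    """shift mm / turn deg (tool axes) from the present pose to TCP (x,y,z), tool down, tool-y at yaw"""
    s=r.read_state(); p,q=(s['position'],R.from_quat(s['tcp_rot'])) if frm is None else frm
    a=np.radians(yaw); Y=np.array([np.cos(a),np.sin(a),0]); Z=np.array([0,0,-1.]); T=R.from_matrix(np.stack([np.cross(Y,Z),Y,Z],1))
    print((q.inv().apply(np.array([x,y,z])-p)*1000).round(1),np.degrees((q.inv()*T).as_rotvec()).round(2))
    return np.array([x,y,z]),T
def wcloud(d,s):
    """wrist image -> world cloud (equidistant fisheye), s = state just before"""
    h,w=d['depth'].shape; f=h/2/np.tan(np.radians(d['fov_y'])/2)
    u,v=np.meshgrid(np.arange(w)-d['cx'],np.arange(h)-d['cy']); rr=np.hypot(u,v)+1e-9; th=rr/f; z=d['depth']
    k=np.tan(np.minimum(th,1.5))/rr*z
    P=np.stack([u*k,-v*k,-z],-1); M=np.array(d['mount']); P=P@M[:3,:3].T+M[:3,3]
    return P, P@R.from_quat(s['tcp_rot']).as_matrix().T+s['position']
E
python3 -c "
from h import *
a=rel(.36,.36,.2); rel(.394,.2145,.12,frm=a)"
```

```text
[-167.2 -169.1   39.3] [ -0.     0.   -15.03]
[ -60.7 -136.6   80. ] [0. 0. 0.]
```

send_rows:
  plan:
    - [[-35, -35, 8], [0, 0, -5]]
    - [[-70, -70, 16], [0, 0, -10]]
    - [[-105, -105, 24], [0, 0, -15]]
    - [[-140, -140, 32], [0, 0, -15]]
    - [[-167, -169, 39], [0, 0, -15]]
    - [[-167, -169, 39], [0, 0, -15]]
    - [[-167, -169, 39], [0, 0, -15]]
  grip: 60
  newtons: 40

```text
time_s: 1.58
position: [0.3624, 0.3521, 0.1992]
tcp_rot: [0.099, 0.995, -0.003, 0.0]
ft_force: [1.3, 0.3, -0.6]
width: 0.0652
gripper_force: 0.0
```

send_rows:
  plan:
    - [[-15, -34, 20], [0, 0, 0]]
    - [[-30, -68, 40], [0, 0, 0]]
    - [[-45, -102, 60], [0, 0, 0]]
    - [[-60, -137, 80], [0, 0, 0]]
    - [[-61, -137, 80], [0, 0, 0]]
    - [[-61, -137, 80], [0, 0, 0]]
    - [[-61, -137, 80], [0, 0, 0]]

```text
time_s: 2.17
position: [0.3945, 0.2151, 0.1207]
tcp_rot: [0.095, 0.996, 0.001, 0.0]
ft_force: [0.4, 0.4, -0.1]
width: 0.0649
gripper_force: 0.0
```

```bash
python3 - <<'E'
from h import *
s=r.read_state(); d=shot('wrist','w1.png'); P,W=wcloud(d,s)
print({k:d[k] for k in('fov_y','cx','cy','mount')},(d['depth']>0).mean())
rel(.394,.2145,.12)
for q in r.find_in(d,'brass_large_c')[:3]:
    u,v=map(int,q['uv']); print(q,W[v,u].round(4))
c=W.reshape(-1,3)
for z0,z1 in((.008,.06),(.04,.056)):
  m=(np.hypot(c[:,0]-.394,c[:,1]-.2145)<.035)&(c[:,2]>z0)&(c[:,2]<z1); q=c[m]; print(len(q),q.mean(0).round(4),((q.max(0)+q.min(0))/2).round(4),np.ptp(q,0).round(4))
E
```

```text
{'fov_y': 65.70646984690485, 'cx': 252.70294304192097, 'cy': 191.9636791825458, 'mount': array([[ 2.17314493e-05,  9.64562087e-01,  2.63855983e-01,
         6.66972408e-02],
       [ 9.99999998e-01, -5.89332165e-06, -6.08171717e-05,
        -4.63444717e-04],
       [-5.71069499e-05,  2.63855984e-01, -9.64562085e-01,
        -1.34826008e-01],
       [ 0.00000000e+00,  0.00000000e+00,  0.00000000e+00,
         1.00000000e+00]])} 0.9811045328776041
[ 0.2 -1.6  0.9] [0.11 0.05 0.05]
{'uv': [337.8, 130.1], 'confidence': 0.76} [0.3523 0.2875 0.0362]
{'uv': [254.6, 196.2], 'confidence': 0.61} [0.3879 0.217  0.0477]
1596 [0.3909 0.216  0.0355] [0.3945 0.2153 0.0299] [0.0342 0.0334 0.0438]
331 [0.3937 0.2155 0.0493] [0.3946 0.2154 0.0481] [0.0146 0.0147 0.0075]
```

View pics/w1.png

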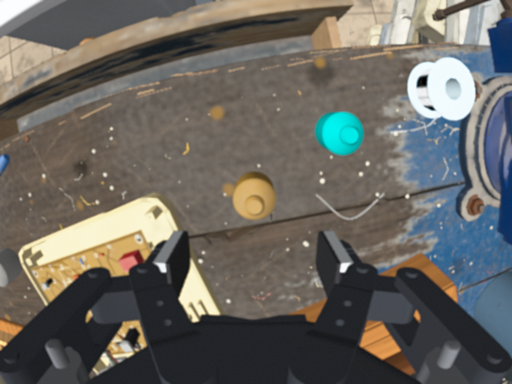

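The brass weight at (254,196) is the large one, 34 mm across. Turquoise, at (340,133), I leave alone. Descending to grip.

send_rows:
  plan:
    - [[0, 0, 35], [0, 0, 0]]
    - [[0, 0, 70], [0, 0, 0]]
    - [[0, 0, 95], [0, 0, 0]]
    - [[0, 0, 102], [0, 0, 0]]
    - [[0, 0, 102], [0, 0, 0]]
    - [[0, 0, 102], [0, 0, 0]]

```text
time_s: 2.77
position: [0.3945, 0.2153, 0.0191]
tcp_rot: [0.094, 0.996, 0.0, 0.0]
ft_force: [0.1, 0.5, -0.3]
width: 0.0654
gripper_force: 0.0
```

send_rows:
  plan:
    - [[0, 0, 0], [0, 0, 0]]
    - [[0, 0, 0], [0, 0, 0]]
    - [[0, 0, 0], [0, 0, 0]]
    - [[0, 0, 0], [0, 0, 0]]
    - [[0, 0, 0], [0, 0, 0]]
    - [[0, 0, 0], [0, 0, 0]]
    - [[0, 0, 0], [0, 0, 0]]
    - [[0, 0, 0], [0, 0, 0]]
  grip: 255

```text
time_s: 3.43
position: [0.3951, 0.215, 0.0198]
tcp_rot: [0.094, 0.996, 0.001, 0.001]
ft_force: [-1.8, -0.2, 9.8]
width: 0.0308
gripper_force: 38.7
```

send_rows:
  plan:
    - [[0, 0, -15], [0, 0, 0]]
    - [[0, 0, -50], [0, 0, 0]]
    - [[0, 0, -90], [0, 0, 0]]
    - [[0, 0, -130], [0, 0, 0]]
    - [[0, 0, -130], [0, 0, 0]]
    - [[0, 0, -130], [0, 0, 0]]

```text
time_s: 3.93
position: [0.3955, 0.215, 0.1507]
tcp_rot: [0.094, 0.996, 0.002, 0.002]
ft_force: [-1.2, -0.2, -2.9]
width: 0.031
gripper_force: 40.9
```

```bash
python3 - <<'E'
from h import *
s=r.read_state(); d=shot('wrist'); P,W=wcloud(d,s)
p=P.reshape(-1,3); m=(np.abs(p[:,0])<.03)&(np.abs(p[:,1])<.013)&(np.abs(p[:,2])<.06); q=p[m]; print(len(q),q.min(0),q.max(0))
t=q[q[:,2]<q[:,2].min()+.006]; print('knob',t.mean(0)*1000,len(t))
a=rel(.50,-.0,.20);a=rel(.62,-.20,.20,frm=a);a=rel(.660,-.226,.16,frm=a)
E
```

```text
4233 [-0.01483297 -0.01299879 -0.05896217] [0.01779118 0.01297288 0.01838005]
knob [ 16.90759744  12.9446016  -58.92309857] 2
[-144.3 -190.4  -51.1] [ 0.07  0.07 -0.04]
[-155.4 -174.     0. ] [0. 0. 0.]
[-44.2 -18.   40. ] [0. 0. 0.]
```

send_rows:
  plan:
    - [[-27, -32, -12], [0, 0, 0]]
    - [[-54, -64, -25], [0, 0, 0]]
    - [[-81, -95, -38], [0, 0, 0]]
    - [[-100, -127, -50], [0, 0, 0]]
    - [[-120, -159, -50], [0, 0, 0]]
    - [[-144, -190, -50], [0, 0, 0]]
    - [[-144, -190, -50], [0, 0, 0]]
    - [[-144, -190, -50], [0, 0, 0]]

```text
time_s: 4.65
position: [0.499, -0.0023, 0.1964]
tcp_rot: [0.097, 0.995, -0.001, -0.002]
ft_force: [-0.7, 1.0, -3.4]
width: 0.031
gripper_force: 41.0
```

send_rows:
  plan:
    - [[-27, -30, 0], [0, 0, 0]]
    - [[-54, -60, 0], [0, 0, 0]]
    - [[-81, -90, 0], [0, 0, 0]]
    - [[-105, -120, 0], [0, 0, 0]]
    - [[-130, -148, 0], [0, 0, 0]]
    - [[-155, -174, 0], [0, 0, 0]]
    - [[-155, -174, 0], [0, 0, 0]]
    - [[-155, -174, 0], [0, 0, 0]]

```text
time_s: 5.32
position: [0.6186, -0.2001, 0.1958]
tcp_rot: [0.095, 0.995, 0.0, -0.002]
ft_force: [0.5, 0.4, -2.1]
width: 0.0308
gripper_force: 41.0
```

```bash
python3 - <<'E'
from h import *
s=r.read_state(); d=shot('wrist','w2.png'); P,W=wcloud(d,s); print(s['position'],s['tcp_rot'],s['width'])
c=W.reshape(-1,3)
m=(np.hypot(c[:,0]-.617,c[:,1]+.218)<.12)&(abs(c[:,2]-.032)<.003); q=c[m]
rc=cv2.minAreaRect((q[:,:2]*1000).astype(np.float32)); print(len(q),rc,q[:,2].mean())
hsv=cv2.cvtColor(d['img'],cv2.COLOR_RGB2HSV); g=cv2.inRange(hsv,(60,70,20),(95,255,255))
k,l,st,ct=cv2.connectedComponentsWithStats(g)
for i in range(1,k):
    if st[i,4]>60: w=W[l==i]; print(ct[i].round(0),st[i,4],np.median(w,0).round(4),((w.max(0)+w.min(0))/2).round(4))
t=cloud(shot('top')).reshape(-1,3); q=t[(t[:,2]>.12)&(t[:,0]>.5)&(t[:,0]<.9)&(abs(t[:,1])<.3)]; print('panel',q.min(0),q.max(0))
E
```

```text
[ 0.61858197 -0.20006852  0.1957736 ] [ 9.52563650e-02  9.95451145e-01  1.65390917e-05 -1.80048705e-03] 0.030832528230855943
4850 ((606.9312133789062, -215.86846923828125), (63.84795379638672, 128.5931396484375), 79.44068908691406) 0.03200158626511769
[29. 24.] 787 [ 0.3567 -0.4563  0.0097] [ 0.438  -0.3481  0.1654]
[237. 131.] 405 [ 0.568  -0.2077  0.0228] [ 0.5679 -0.2079  0.0229]
[237. 173.] 591 [ 0.6112 -0.2161  0.0229] [ 0.5897 -0.2093  0.1758]
[231. 211.] 215 [ 0.6501 -0.2319  0.0229] [ 0.6332 -0.2222  0.1002]
panel [ 0.50002307 -0.29995305  0.12005507] [0.8999963  0.29998247 0.79427305]
```

View pics/w2.png

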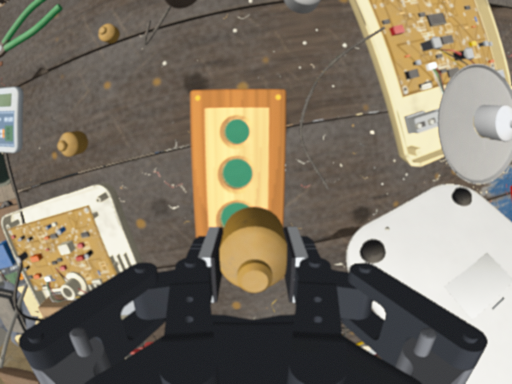

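```bash
cat >> h.py <<'E'
def held(P,img,R0,ht,foot):
    """brass-coloured points in tool frame (mm): knob centre and front of the cylinder"""
    hsv=cv2.cvtColor(img,cv2.COLOR_RGB2HSV); b=cv2.inRange(hsv,(12,70,60),(32,255,255))>0
    q=P[b]*1000; q=q[(abs(q[:,0])<30)&(abs(q[:,1])<R0+4)&(q[:,2]>-45)&(q[:,2]<35)]
    k=q[q[:,2]<foot-ht+5]; print('n',len(q),'ext',q.min(0).round(1),q.max(0).round(1),'knob',((k.max(0)+k.min(0))/2).round(1),k.mean(0).round(1),len(k))
    for z in range(int(foot-ht),int(foot)+3,4):
        s=q[(abs(q[:,2]-z)<2)]
        if len(s)>5: print(z,'xmax',np.percentile(s[:,0],97).round(1),'y',np.percentile(s[:,1],[3,97]).round(1))
E
python3 - <<'E'
from h import *
s=r.read_state(); d=shot('wrist'); P,W=wcloud(d,s); held(P,d['img'],17,50,20)
rel(.6608,-.2257,.09)
E
```

```text
n 4752 ext [-14.5 -16.3 -31.9] [17.9 15.4 18.7] knob [  0.7   0.3 -28.5] [  1.9   0.2 -29.3] 941
-30 xmax 6.8 y [-5.7  6.3]
-26 xmax 7.8 y [-6.7  7.3]
-18 xmax 10.5 y [-10.2   9.2]
-14 xmax 15.6 y [-14.8  14.3]
-10 xmax 17.3 y [-15.7  14.6]
-6 xmax 17.3 y [-15.6  13.1]
-2 xmax 17.4 y [-14.3  13.9]
2 xmax 17.4 y [-15.6  13.6]
6 xmax 17.4 y [-15.4  13.3]
10 xmax 17.4 y [-15.   13.8]
14 xmax 17.4 y [-12.9  13.7]
18 xmax 17.5 y [-5.1 13.2]
[-47.2 -21.  106.7] [ 0.09 -0.18  0.13]
```

send_rows:
  plan:
    - [[-25, -10, 30], [0, 0, 0]]
    - [[-48, -21, 60], [0, 0, 0]]
    - [[-48, -21, 95], [0, 0, 0]]
    - [[-48, -21, 107], [0, 0, 0]]
    - [[-48, -21, 107], [0, 0, 0]]
    - [[-48, -21, 107], [0, 0, 0]]
    - [[-48, -21, 107], [0, 0, 0]]

```text
time_s: 6.05
position: [0.6638, -0.2285, 0.0937]
tcp_rot: [0.094, 0.996, -0.0, 0.002]
ft_force: [0.5, -0.4, -2.5]
width: 0.0308
gripper_force: 41.0
```

```bash
python3 - <<'E'
from h import *
rel(.6612,-.2257,.060);rel(.6612,-.2257,.043)
E
```

```text
[ 3.2  2.3 33.7] [0.01 0.18 0.04]
[ 3.3  2.3 50.7] [0.01 0.18 0.04]
```

send_rows:
  plan:
    - [[3, 2, 12], [0, 0, 0]]
    - [[3, 2, 25], [0, 0, 0]]
    - [[3, 2, 31], [0, 0, 0]]
    - [[3, 2, 31], [0, 0, 0]]
    - [[3, 2, 31], [0, 0, 0]]

```text
time_s: 6.47
position: [0.6595, -0.2265, 0.0596]
tcp_rot: [0.094, 0.996, 0.0, -0.001]
ft_force: [0.4, -0.1, -1.6]
width: 0.0307
gripper_force: 41.0
```

```bash
python3 - <<'E'
from h import *
rel(.6612,-.2257,.042); print(r.read_state()['ft_force'])
E
```

```text
[-1.6  1.1 17.6] [ 0.   -0.07 -0.03]
[ 0.41184981 -0.14198558 -1.59892043]
```

send_rows:
  plan:
    - [[-1, 1, 5], [0, 0, 0]]
    - [[-1, 1, 10], [0, 0, 0]]
    - [[-1, 1, 14], [0, 0, 0]]
    - [[-1, 1, 17], [0, 0, 0]]
    - [[-1, 1, 17], [0, 0, 0]]
    - [[-1, 1, 17], [0, 0, 0]]

```text
time_s: 6.97
position: [0.661, -0.2259, 0.0431]
tcp_rot: [0.094, 0.996, 0.0, -0.0]
ft_force: [1.6, 0.2, -2.1]
width: 0.0311
gripper_force: 41.0
```

```bash
python3 - <<'E'
from h import *
rel(.6612,-.2257,.042); s=r.read_state(); print(s['ft_force'],s['position'])
d=shot('wrist'); P,W=wcloud(d,s); held(P,d['img'],17,50,20)
E
```

```text
[-0.1  0.2  1.1] [-0.   -0.02 -0.03]
[ 1.55311761  0.21191774 -2.05896807] [ 0.66103567 -0.22585799  0.04307045]
n 7038 ext [-30.  -21.  -31.6] [30.  21.  21.8] knob [ -0.8  -4.  -28.3] [  1.9   0.2 -29.2] 949
-30 xmax 6.8 y [-5.7  6.4]
-26 xmax 7.9 y [-15.7   7.3]
-22 xmax 6.8 y [-15.8  15.2]
-18 xmax 9.5 y [-9.8 14.8]
-14 xmax 15.4 y [-15.1  14.4]
-10 xmax 17.2 y [-15.7  14.8]
-6 xmax 17.4 y [-15.7  13.4]
-2 xmax 17.4 y [-15.3  13.7]
2 xmax 17.4 y [-15.4  14. ]
6 xmax 17.5 y [-15.5  13.9]
10 xmax 29.6 y [-20.2  20.2]
14 xmax 26.0 y [-19.9  19.2]
18 xmax 18.2 y [-19.3  16.3]
22 xmax 18.4 y [-19.2  18.6]
```

send_rows:
  plan:
    - [[0, 0, 1], [0, 0, 0]]
    - [[0, 0, 1], [0, 0, 0]]
    - [[0, 0, 1], [0, 0, 0]]
    - [[0, 0, 1], [0, 0, 0]]
  grip: 100

```text
time_s: 7.35
position: [0.6615, -0.226, 0.0427]
tcp_rot: [0.094, 0.996, -0.0, 0.0]
ft_force: [1.2, -0.9, 0.7]
width: 0.0519
gripper_force: 0.0
```

send_rows:
  plan:
    - [[0, 0, -10], [0, 0, 0]]
    - [[0, 0, -40], [0, 0, 0]]
    - [[0, 0, -75], [0, 0, 0]]
    - [[20, -15, -90], [0, 0, 0]]
    - [[45, -45, -90], [0, 0, 0]]
    - [[70, -75, -90], [0, 0, 0]]
    - [[80, -105, -90], [0, 0, 0]]
    - [[90, -135, -90], [0, 0, 0]]

```text
time_s: 8.02
position: [0.546, -0.3428, 0.1337]
tcp_rot: [0.094, 0.996, -0.0, 0.0]
ft_force: [0.3, -0.9, 0.1]
width: 0.0521
gripper_force: 0.0
```

```bash
python3 - <<'E'
from h import *
s=r.read_state(); d=shot('wrist','w3.png'); P,W=wcloud(d,s); c=W.reshape(-1,3)
for n,x,y,z0,z1 in(('L',.661,-.2257,.067,.075),('L',.661,-.2257,.04,.08),('M',.534,-.406,.036,.046),('M',.534,-.406,.008,.05),('S',.419,-.333,.02,.033),('S',.419,-.333,.006,.033)):
  m=(np.hypot(c[:,0]-x,c[:,1]-y)<.03)&(c[:,2]>z0)&(c[:,2]<z1); q=c[m]
  if len(q): print(n,len(q),q.mean(0).round(4),((q.max(0)+q.min(0))/2).round(4),q.max(0).round(4),np.ptp(q,0).round(4))
rel(.534,-.406,.12)
E
```

```text
L 9 [ 0.6648 -0.2305  0.0713] [ 0.6643 -0.2305  0.071 ] [ 0.6672 -0.2294  0.0723] [0.0059 0.0023 0.0027]
L 9 [ 0.6648 -0.2305  0.0713] [ 0.6643 -0.2305  0.071 ] [ 0.6672 -0.2294  0.0723] [0.0059 0.0023 0.0027]
M 192 [ 0.5347 -0.4058  0.0414] [ 0.5351 -0.4067  0.0403] [ 0.5415 -0.4003  0.0439] [0.0129 0.0127 0.0072]
M 967 [ 0.5331 -0.4037  0.029 ] [ 0.5353 -0.4068  0.0261] [ 0.5495 -0.3924  0.0439] [0.0284 0.0288 0.0358]
S 118 [ 0.4201 -0.3334  0.0269] [ 0.4201 -0.3339  0.0249] [ 0.4252 -0.3288  0.0299] [0.0102 0.0103 0.0099]
S 541 [ 0.4211 -0.333   0.0192] [ 0.4194 -0.3329  0.018 ] [ 0.4304 -0.3222  0.0299] [0.022  0.0215 0.0238]
[ -3.6 -54.8  14.3] [-0.38 -0.04 -0.52]
```

View pics/w3.png

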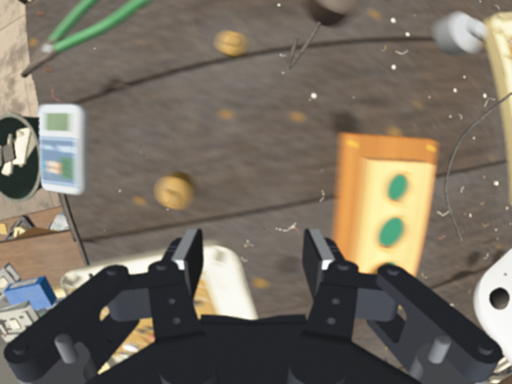

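L's top reads z 0.072, so it is fully home. The medium weight shows at (174,191) and the small at (230,42). Hovering over the medium one next.

send_rows:
  plan:
    - [[0, 0, 0], [0, 0, 0]]
    - [[-2, -20, 20], [0, 0, 0]]
    - [[-4, -37, 35], [0, 0, 0]]
    - [[-4, -37, 35], [0, 0, 0]]
    - [[-4, -37, 35], [0, 0, 0]]
    - [[-4, -37, 35], [0, 0, 0]]

```text
time_s: 8.57
position: [0.5456, -0.3773, 0.098]
tcp_rot: [0.094, 0.996, 0.0, 0.001]
ft_force: [0.3, 0.7, -0.4]
width: 0.0518
gripper_force: 0.0
```

```bash
cat >> h.py <<'E'
def look(x,y,z0,ht,save=None):
    s=r.read_state(); d=shot('wrist',save); P,W=wcloud(d,s); c=W.reshape(-1,3); c=c[np.hypot(c[:,0]-x,c[:,1]-y)<.03]
    for a,b in((z0+ht-.006,z0+ht+.005),(z0+.008,z0+ht+.005)):
        q=c[(c[:,2]>a)&(c[:,2]<b)]; print(len(q),'mid',((q.max(0)+q.min(0))/2).round(4),'max',q.max(0).round(4),'ext',np.ptp(q,0).round(4))
E
python3 - <<'E'
from h import *
look(.535,-.4065,0,.042); rel(.535,-.4065,.019)
E
```

```text
267 mid [ 0.5351 -0.407   0.0398] max [ 0.5414 -0.4009  0.0434] ext [0.0127 0.0123 0.0073]
1309 mid [ 0.5355 -0.4071  0.0258] max [ 0.5498 -0.3926  0.0434] ext [0.0286 0.029  0.0353]
[  5.3 -30.9  79.3] [0.04 0.09 0.08]
```

send_rows:
  plan:
    - [[5, -31, 10], [0, 0, 0]]
    - [[5, -31, 30], [0, 0, 0]]
    - [[5, -31, 60], [0, 0, 0]]
    - [[5, -31, 79], [0, 0, 0]]
    - [[5, -31, 79], [0, 0, 0]]
    - [[5, -31, 79], [0, 0, 0]]

```text
time_s: 9.12
position: [0.5342, -0.4068, 0.0185]
tcp_rot: [0.094, 0.996, 0.001, -0.0]
ft_force: [-0.1, 0.3, 0.9]
width: 0.0519
gripper_force: 0.0
```

send_rows:
  plan:
    - [[0, 0, 0], [0, 0, 0]]
    - [[0, 0, 0], [0, 0, 0]]
    - [[0, 0, 0], [0, 0, 0]]
    - [[0, 0, 0], [0, 0, 0]]
    - [[0, 0, 0], [0, 0, 0]]
    - [[0, 0, 0], [0, 0, 0]]
    - [[0, 0, 0], [0, 0, 0]]
  grip: 255

```text
time_s: 9.7
position: [0.5354, -0.4086, 0.0208]
tcp_rot: [0.094, 0.996, -0.001, 0.002]
ft_force: [-0.7, 2.0, 6.9]
width: 0.0269
gripper_force: 39.3
```

send_rows:
  plan:
    - [[0, 0, -15], [0, 0, 0]]
    - [[0, 0, -50], [0, 0, 0]]
    - [[0, 0, -85], [0, 0, 0]]
    - [[0, 0, -100], [0, 0, 0]]
    - [[0, 0, -100], [0, 0, 0]]
    - [[0, 0, -100], [0, 0, 0]]

```text
time_s: 10.2
position: [0.5343, -0.4087, 0.1205]
tcp_rot: [0.094, 0.996, -0.001, 0.001]
ft_force: [-0.3, 0.8, -2.4]
width: 0.0266
gripper_force: 39.9
```

```bash
python3 - <<'E'
from h import *
s=r.read_state(); d=shot('wrist'); P,W=wcloud(d,s); held(P,d['img'],14.5,42,20)
a=rel(.6112,-.2161,.12);rel(.6112,-.2161,.042,frm=a)
E
```

```text
n 3293 ext [-11.7 -14.5 -30.3] [15.4 13.5 19. ] knob [ -2.2  -0.3 -23.7] [  1.   -0.5 -20.9] 637
-22 xmax 5.4 y [-5.6  4.6]
-18 xmax 6.5 y [-6.5 11.7]
-14 xmax 8.3 y [-13.7  12.8]
-10 xmax 11.1 y [-11.8  10.7]
-6 xmax 14.3 y [-13.3  12.5]
-2 xmax 14.9 y [-13.1  12.3]
2 xmax 14.9 y [-13.8  12. ]
6 xmax 14.9 y [-13.8  11.4]
10 xmax 15.0 y [-12.9  12. ]
14 xmax 15.0 y [-13.2  12.1]
18 xmax 14.9 y [-12.9  11.8]
[-40.4 203.   -1.3] [ 0.    0.01 -0.03]
[ 0.  0. 78.] [0. 0. 0.]
```

send_rows:
  plan:
    - [[-5, 35, -8], [0, 0, 0]]
    - [[-10, 70, -8], [0, 0, 0]]
    - [[-18, 105, -8], [0, 0, 0]]
    - [[-26, 140, -8], [0, 0, 0]]
    - [[-34, 175, -5], [0, 0, 0]]
    - [[-40, 203, 0], [0, 0, 0]]
    - [[-40, 203, 20], [0, 0, 0]]
    - [[-40, 203, 40], [0, 0, 0]]

```text
time_s: 10.92
position: [0.6121, -0.2123, 0.077]
tcp_rot: [0.092, 0.996, 0.001, -0.0]
ft_force: [-0.5, -1.0, -1.9]
width: 0.0265
gripper_force: 40.0
```

send_rows:
  plan:
    - [[0, 0, 15], [0, 0, 0]]
    - [[0, 0, 15], [0, 0, 0]]
    - [[0, 0, 15], [0, 0, 0]]
    - [[0, 0, 15], [0, 0, 0]]

```text
time_s: 11.25
position: [0.6112, -0.2171, 0.0637]
tcp_rot: [0.095, 0.995, -0.0, 0.0]
ft_force: [0.4, -0.2, -0.3]
width: 0.0267
gripper_force: 40.0
```

```bash
python3 - <<'E'
from h import *
rel(.6115,-.2161,.043); print(r.read_state()['ft_force'])
s=r.read_state(); d=shot('wrist','w4.png'); P,W=wcloud(d,s)
E
```

```text
[-0.1  1.  20.7] [-0.02  0.03 -0.09]
[ 0.4469807  -0.15048104 -0.32026612]
```

View pics/w4.png

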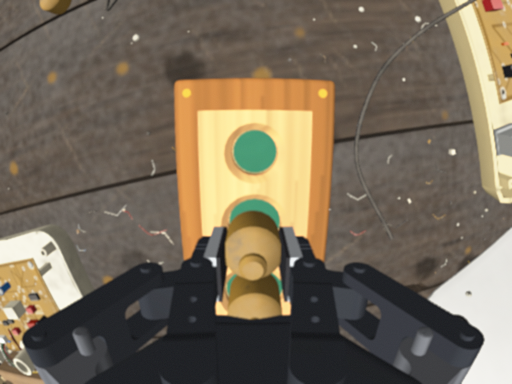

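The medium weight, at (252,245), is lined up with the middle well at (254,213). Lowering it.

send_rows:
  plan:
    - [[0, 1, 6], [0, 0, 0]]
    - [[0, 1, 12], [0, 0, 0]]
    - [[0, 1, 17], [0, 0, 0]]
    - [[0, 1, 19], [0, 0, 0]]
    - [[0, 1, 19], [0, 0, 0]]
    - [[0, 1, 19], [0, 0, 0]]

```text
time_s: 11.8
position: [0.6111, -0.2153, 0.0441]
tcp_rot: [0.094, 0.996, 0.0, -0.0]
ft_force: [0.1, -0.2, -2.1]
width: 0.0265
gripper_force: 40.0
```

```bash
python3 - <<'E'
from h import *
rel(.6115,-.2161,.043); s=r.read_state()
d=shot('wrist'); P,W=wcloud(d,s); held(P,d['img'],14.5,42,20)
E
```

```text
[-0.5 -0.7  1.1] [-0.   -0.02 -0.03]
n 6140 ext [-30.  -18.5 -42.4] [30.  18.4 22.6] knob [ -2.3  -0.6 -29.7] [  0.6  -0.3 -21.5] 681
-22 xmax 5.9 y [-5.6  4.9]
-18 xmax 6.5 y [-13.7  12.6]
-14 xmax 9.1 y [-13.8  12.7]
-10 xmax 11.3 y [-13.5  10.8]
-6 xmax 14.3 y [-13.3  12.6]
-2 xmax 14.8 y [-13.4  12.8]
2 xmax 14.9 y [-14.   14.7]
6 xmax 14.9 y [-13.5  12.8]
10 xmax 28.9 y [-17.3  17.6]
14 xmax 29.6 y [-17.4  17. ]
18 xmax 29.4 y [-13.3  11.5]
22 xmax 14.3 y [-15.7  13.6]
```

send_rows:
  plan:
    - [[0, 0, 1], [0, 0, 0]]
    - [[0, 0, 1], [0, 0, 0]]
    - [[0, 0, 1], [0, 0, 0]]
    - [[0, 0, 1], [0, 0, 0]]
  grip: 110

```text
time_s: 12.18
position: [0.6115, -0.2153, 0.0436]
tcp_rot: [0.094, 0.996, -0.0, 0.0]
ft_force: [0.1, -0.2, -0.1]
width: 0.0486
gripper_force: 0.0
```

send_rows:
  plan:
    - [[0, 0, -10], [0, 0, 0]]
    - [[0, 0, -40], [0, 0, 0]]
    - [[25, -20, -65], [0, 0, 0]]
    - [[50, -45, -75], [0, 0, 0]]
    - [[75, -70, -75], [0, 0, 0]]
    - [[100, -95, -75], [0, 0, 0]]
    - [[125, -120, -70], [0, 0, 0]]
    - [[150, -145, -65], [0, 0, 0]]

```text
time_s: 12.85
position: [0.4359, -0.3306, 0.1096]
tcp_rot: [0.094, 0.996, -0.001, 0.001]
ft_force: [-1.0, -0.8, -0.2]
width: 0.0481
gripper_force: 0.0
```

send_rows:
  plan:
    - [[16, -7, 10], [0, 0, 0]]
    - [[16, -7, 20], [0, 0, 0]]
    - [[16, -7, 20], [0, 0, 0]]
    - [[16, -7, 20], [0, 0, 0]]
    - [[16, -7, 20], [0, 0, 0]]

```text
time_s: 13.27
position: [0.4216, -0.3328, 0.089]
tcp_rot: [0.093, 0.996, -0.0, 0.001]
ft_force: [0.1, 0.1, -0.4]
width: 0.0483
gripper_force: 0.0
```

```bash
python3 - <<'E'
from h import *
look(.4195,-.3335,0,.028); rel(.4195,-.3333,.016)
look(.6112,-.2161,.022,.042)
E
```

```text
149 mid [ 0.4186 -0.3333  0.0268] max [ 0.4235 -0.3287  0.0298] ext [0.0099 0.009  0.006 ]
722 mid [ 0.4187 -0.3331  0.019 ] max [ 0.4296 -0.3225  0.0298] ext [0.0218 0.0213 0.0216]
[ 2.  -0.8 73. ] [-0.   0.1  0.1]Traceback (most recent call last):
  File "<stdin>", line 3, in <module>
  File "h.py", line 37, in look
    q=c[(c[:,2]>a)&(c[:,2]<b)]; print(len(q),'mid',((q.max(0)+q.min(0))/2).round(4),'max',q.max(0).round(4),'ext',np.ptp(q,0).round(4))
                                                     ~~~~~^^^
    return umr_maximum(a, axis, None, out, keepdims, initial, where)
ValueError: zero-size array to reduction operation maximum which has no identity
```

send_rows:
  plan:
    - [[3, -1, 20], [0, 0, 0]]
    - [[3, -1, 50], [0, 0, 0]]
    - [[3, -1, 70], [0, 0, 0]]
    - [[3, -1, 74], [0, 0, 0]]
    - [[3, -1, 74], [0, 0, 0]]
    - [[3, -1, 74], [0, 0, 0]]

```text
time_s: 13.87
position: [0.4174, -0.334, 0.0151]
tcp_rot: [0.094, 0.996, -0.0, 0.0]
ft_force: [1.1, 0.6, 1.4]
width: 0.0486
gripper_force: 0.0
```

send_rows:
  plan:
    - [[0, 0, 0], [0, 0, 0]]
    - [[0, 0, 0], [0, 0, 0]]
    - [[0, 0, 0], [0, 0, 0]]
    - [[0, 0, 0], [0, 0, 0]]
    - [[0, 0, 0], [0, 0, 0]]
    - [[0, 0, 0], [0, 0, 0]]
    - [[0, 0, 0], [0, 0, 0]]
  grip: 255
  newtons: 30

```text
time_s: 14.45
position: [0.4174, -0.3344, 0.0156]
tcp_rot: [0.094, 0.996, -0.0, 0.001]
ft_force: [-0.6, 0.6, 5.2]
width: 0.0197
gripper_force: 29.1
```

send_rows:
  plan:
    - [[0, 0, -15], [0, 0, 0]]
    - [[0, 0, -50], [0, 0, 0]]
    - [[0, 0, -85], [0, 0, 0]]
    - [[0, 0, -115], [0, 0, 0]]
    - [[0, 0, -115], [0, 0, 0]]
    - [[0, 0, -115], [0, 0, 0]]

```text
time_s: 14.95
position: [0.4178, -0.3347, 0.1316]
tcp_rot: [0.094, 0.996, -0.001, 0.002]
ft_force: [0.9, -0.5, -1.2]
width: 0.0194
gripper_force: 29.7
```

```bash
python3 - <<'E'
from h import *
s=r.read_state(); d=shot('wrist','w5.png'); P,W=wcloud(d,s); held(P,d['img'],11,28,17)
a=rel(.568,-.2078,.12)
E
```

```text
n 1688 ext [-12.1 -10.6 -14. ] [ 9.9  9.5 14.7] knob [ -0.7  -0.4 -10. ] [ -0.4  -0.9 -11.8] 339
-11 xmax 3.2 y [-10.    3.6]
-7 xmax 3.0 y [-10.1   9.5]
-3 xmax 8.3 y [-9.7  8.7]
1 xmax 9.5 y [-10.1   9.2]
5 xmax 9.6 y [-10.5   8.9]
9 xmax 9.6 y [-9.6  8.7]
13 xmax 9.7 y [-10.1   8.5]
[-124.8  152.2   10.1] [-0.02  0.09 -0.02]
```

View pics/w5.png

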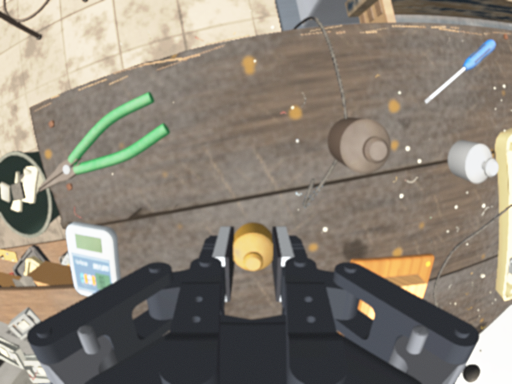

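send_rows:
  plan:
    - [[-20, 30, 0], [0, 0, 0]]
    - [[-45, 60, 0], [0, 0, 0]]
    - [[-70, 90, 0], [0, 0, 0]]
    - [[-95, 120, 5], [0, 0, 0]]
    - [[-123, 152, 20], [0, 0, 0]]
    - [[-123, 152, 45], [0, 0, 0]]
    - [[-123, 152, 66], [0, 0, 0]]
    - [[-123, 152, 66], [0, 0, 0]]

```text
time_s: 15.67
position: [0.5622, -0.2051, 0.0577]
tcp_rot: [0.093, 0.996, 0.001, -0.005]
ft_force: [-0.8, 0.2, -0.9]
width: 0.0199
gripper_force: 29.7
```

send_rows:
  plan:
    - [[0, 0, 0], [0, 0, 0]]
    - [[0, 0, 0], [0, 0, 0]]

```text
time_s: 15.83
position: [0.5655, -0.2085, 0.0636]
tcp_rot: [0.095, 0.995, -0.0, -0.0]
ft_force: [0.2, -0.2, 0.0]
width: 0.0198
gripper_force: 29.7
```

```bash
python3 - <<'E'
from h import *
s=r.read_state(); d=shot('wrist'); P,W=wcloud(d,s); held(P,d['img'],11,28,17)
a=rel(.5666,-.2075,.041)
E
```

```text
n 3038 ext [-29.9 -15.  -42.8] [22.6 15.  35. ] knob [ -3.2  -0.4 -24.5] [ -2.2  -1.2 -15.2] 441
-11 xmax 3.2 y [-10.1   3.5]
-7 xmax 2.6 y [-10.2   9.5]
-3 xmax 8.3 y [-9.4  8.7]
1 xmax 9.8 y [-10.3   9.5]
5 xmax 11.1 y [-11.8  12.2]
9 xmax 9.7 y [-9.2  8.5]
13 xmax 9.6 y [-10.5   5.6]
[-0.3  1.2 23.2] [-0.03  0.06 -0.1 ]
```

send_rows:
  plan:
    - [[0, 1.5, 8], [0, 0, 0]]
    - [[0, 1.5, 15], [0, 0, 0]]
    - [[0, 1.5, 20], [0, 0, 0]]
    - [[0, 1.5, 22], [0, 0, 0]]
    - [[0, 1.5, 22], [0, 0, 0]]
    - [[0, 1.5, 22], [0, 0, 0]]

```text
time_s: 16.38
position: [0.5661, -0.2062, 0.0412]
tcp_rot: [0.094, 0.996, -0.0, -0.0]
ft_force: [-0.1, 0.6, -1.1]
width: 0.0197
gripper_force: 29.7
```

```bash
python3 - <<'E'
from h import *
s=r.read_state(); d=shot('wrist','w6.png'); P,W=wcloud(d,s); held(P,d['img'],11,28,17)
a=rel(.5666,-.2072,.041)
cv2.imwrite('pics/w6.png',cv2.resize(d['img'][140:320,140:370,::-1],None,fx=3,fy=3,interpolation=cv2.INTER_CUBIC))
E
```

```text
n 5101 ext [-30.  -15.  -43.4] [30.  15.  33.1] knob [ -3.2  -0.4 -24.7] [ -2.5  -0.7 -14.9] 461
-11 xmax 3.1 y [-10.    3.9]
-7 xmax 2.8 y [-10.2   9.5]
-3 xmax 8.3 y [-9.4  8.6]
1 xmax 11.0 y [-10.3   9.5]
5 xmax 11.3 y [-12.7  12.1]
9 xmax 22.5 y [-13.7  13.7]
13 xmax 22.7 y [-12.9  12.6]
17 xmax 22.8 y [-13.1  13.9]
[-0.5 -0.9  0.4] [-0.    0.01 -0.03]
```

View pics/w6.png

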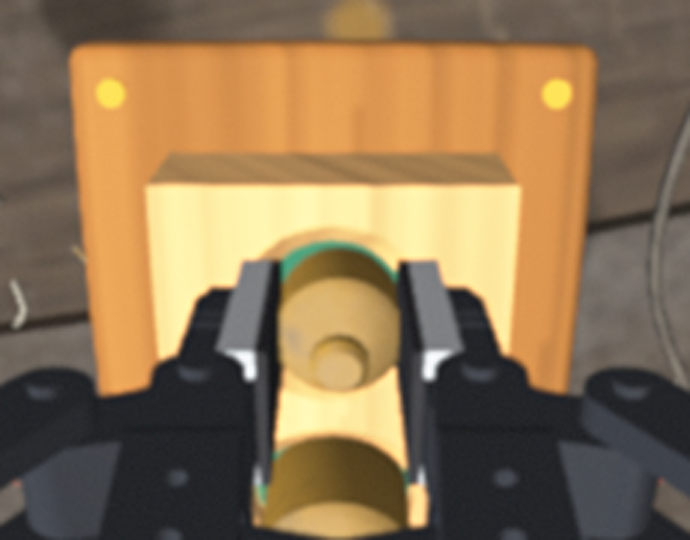

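The small weight at (338,330) is inside its well mouth, and no contact force shows. Releasing it.

send_rows:
  plan:
    - [[0, -1, 0], [0, 0, 0]]
    - [[0, -1, 0], [0, 0, 0]]
    - [[0, -1, 0], [0, 0, 0]]
    - [[0, -1, 0], [0, 0, 0]]
  grip: 120

```text
time_s: 16.77
position: [0.5661, -0.2072, 0.0415]
tcp_rot: [0.094, 0.996, -0.0, 0.0]
ft_force: [-0.1, 0.4, -0.6]
width: 0.0453
gripper_force: 0.0
```

send_rows:
  plan:
    - [[0, 0, -10], [0, 0, 0]]
    - [[0, 0, -45], [0, 0, 0]]
    - [[0, 0, -85], [0, 0, 0]]
    - [[0, 0, -125], [0, 0, 0]]
    - [[-20, 20, -150], [0, 0, 0]]
    - [[-40, 20, -150], [0, 0, 0]]
    - [[-40, 20, -150], [0, 0, 0]]
    - [[-40, 20, -150], [0, 0, 0]]

```text
time_s: 17.43
position: [0.6096, -0.1948, 0.1922]
tcp_rot: [0.094, 0.996, -0.0, 0.001]
ft_force: [-0.6, 0.2, -0.0]
width: 0.045
gripper_force: 0.0
```

```bash
python3 - <<'E'
from h import *
for x,y,h in((.568,-.2078,.028),(.6112,-.2161,.042),(.6608,-.2257,.050)):
    try: look(x,y,.022,h,'w7.png')
    except Exception as e: print('none')
d=cv2.imread('pics/w7.png'); cv2.imwrite('pics/w7.png',cv2.resize(d[100:320,140:400],None,fx=2.5,fy=2.5))
a=rel(.56,.10,.27,-50); s=r.read_state(); print(s['joint_pos'].round(2),s['position'])
E
```

```text
79 mid [ 0.5801 -0.2081  0.0484] max [ 0.5975 -0.2029  0.0517] ext [0.0346 0.0104 0.0064]
2317 mid [ 0.5694 -0.2078  0.0408] max [ 0.5975 -0.1779  0.0517] ext [0.0561 0.0598 0.0217]
155 mid [ 0.6108 -0.2161  0.0627] max [ 0.6172 -0.2097  0.0664] ext [0.0128 0.0127 0.0073]
2362 mid [ 0.6113 -0.2161  0.0482] max [ 0.6411 -0.1863  0.0664] ext [0.0596 0.0597 0.0363]
179 mid [ 0.6606 -0.2262  0.0701] max [ 0.6679 -0.2191  0.0741] ext [0.0145 0.0142 0.0079]
1939 mid [ 0.6609 -0.2253  0.052 ] max [ 0.6907 -0.1959  0.0741] ext [0.0596 0.0588 0.044 ]
[102.7 281.1 -79.1] [-1.4000e-01 -4.0000e-02  1.2912e+02]
[ 0.13  0.57  0.16  1.62 -0.11  0.96  1.71] [ 0.6076089  -0.19538071  0.1907419 ]
```

View pics/w7.png

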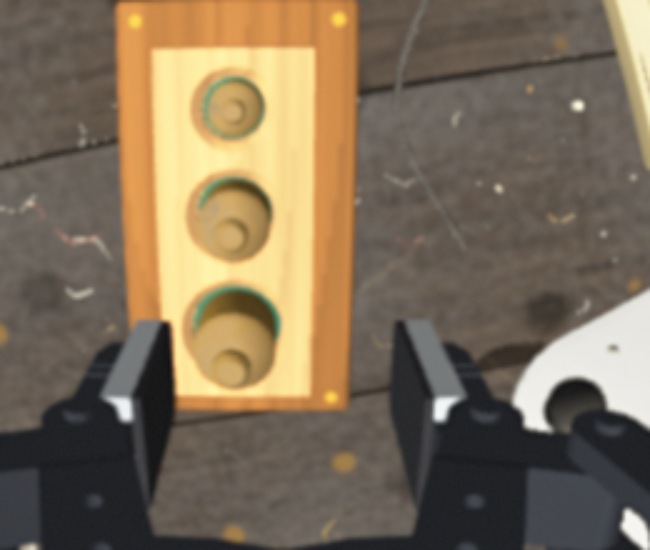

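All three weights are home: tops at about z 0.050, 0.064 and 0.072, as the well floor plus each height predicts. Now the lid.

```bash
python3 - <<'E'
from h import *
a=rel(.51,-.02,.24,30); a=rel(.51,.18,.23,14.4,frm=a); a=rel(.5625,.3045,.17,14.4,frm=a)
E
```

```text
[129.1 153.8 -49. ] [-0.07 -0.1  49.12]
[173.2 100.   10. ] [ 0.   0.  15.6]
[107.5  81.8  60. ] [0. 0. 0.]
```

send_rows:
  plan:
    - [[18, 22, -10], [0, 0, 7]]
    - [[36, 44, -20], [0, 0, 14]]
    - [[54, 66, -30], [0, 0, 21]]
    - [[74, 88, -40], [0, 0, 28]]
    - [[94, 110, -49], [0, 0, 35]]
    - [[112, 132, -49], [0, 0, 42]]
    - [[129, 154, -49], [0, 0, 49]]
    - [[129, 154, -49], [0, 0, 49]]
  grip: 100

```text
time_s: 18.25
position: [0.508, -0.0143, 0.2397]
tcp_rot: [0.499, 0.866, 0.0, -0.002]
ft_force: [0.1, 0.4, -1.5]
width: 0.0521
gripper_force: 0.0
```

send_rows:
  plan:
    - [[30, 17, 2], [0, 0, 5]]
    - [[60, 34, 4], [0, 0, 10]]
    - [[90, 51, 6], [0, 0, 15]]
    - [[120, 68, 8], [0, 0, 15.7]]
    - [[147, 84, 10], [0, 0, 15.7]]
    - [[173, 100, 10], [0, 0, 15.7]]
    - [[173, 100, 10], [0, 0, 15.7]]
    - [[173, 100, 10], [0, 0, 15.7]]

```text
time_s: 18.92
position: [0.51, 0.1814, 0.2297]
tcp_rot: [0.611, 0.792, -0.001, -0.0]
ft_force: [-0.1, -1.2, 0.3]
width: 0.0517
gripper_force: 0.0
```

send_rows:
  plan:
    - [[27, 20, 10], [0, 0, 0]]
    - [[54, 40, 25], [0, 0, 0]]
    - [[80, 60, 40], [0, 0, 0]]
    - [[107, 82, 60], [0, 0, 0]]
    - [[107, 82, 60], [0, 0, 0]]
    - [[107, 82, 60], [0, 0, 0]]
    - [[107, 82, 60], [0, 0, 0]]

```text
time_s: 19.5
position: [0.564, 0.3016, 0.1701]
tcp_rot: [0.613, 0.79, -0.001, 0.001]
ft_force: [-0.3, -0.1, 0.7]
width: 0.0518
gripper_force: 0.0
```

```bash
python3 - <<'E'
from h import *
s=r.read_state(); d=shot('wrist','w8.png'); P,W=wcloud(d,s); c=W.reshape(-1,3)
for z0,z1,rad in((.066,.08,.11),(.092,.106,.06)):
    m=(np.hypot(c[:,0]-.5625,c[:,1]-.3045)<rad)&(c[:,2]>z0)&(c[:,2]<z1); q=c[m]
    if len(q)>5: print(len(q),cv2.minAreaRect((q[:,:2]*1000).astype(np.float32)),np.median(q[:,2]))
rel(.5625,.3045,.17,14.4); print(s['joint_pos'].round(2))
E
```

```text
20573 ((563.4254760742188, 305.5155029296875), (92.74618530273438, 178.21861267089844), 14.45481014251709) 0.07457242844280554
1602 ((563.213623046875, 305.8851013183594), (13.924171447753906, 62.738059997558594), 14.912593841552734) 0.10069048421107352
[ 3.4 -0.9  0.8] [ 0.01  0.09 -0.1 ]
[-0.74  0.61  0.26  1.64 -0.18  0.93 -0.17]
```

View pics/w8.png

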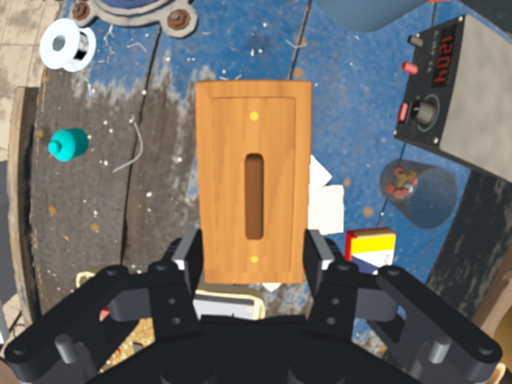

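Lid at (255,185), handle centre (0.563, 0.306), aligned with the gripper. Descending to grip the handle.

send_rows:
  plan:
    - [[4, 0.5, 25], [0, 0, 0]]
    - [[4, 0.5, 55], [0, 0, 0]]
    - [[4, 0.5, 75], [0, 0, 0]]
    - [[4, 0.5, 83], [0, 0, 0]]
    - [[4, 0.5, 83], [0, 0, 0]]
    - [[4, 0.5, 83], [0, 0, 0]]

```text
time_s: 20.05
position: [0.5638, 0.3075, 0.0886]
tcp_rot: [0.613, 0.79, 0.001, 0.0]
ft_force: [-0.0, -0.1, 1.1]
width: 0.0522
gripper_force: 0.0
```

send_rows:
  plan:
    - [[0, 0, 0], [0, 0, 0]]
    - [[0, 0, 0], [0, 0, 0]]
    - [[0, 0, 0], [0, 0, 0]]
    - [[0, 0, 0], [0, 0, 0]]
    - [[0, 0, 0], [0, 0, 0]]
    - [[0, 0, 0], [0, 0, 0]]
    - [[0, 0, 0], [0, 0, 0]]
    - [[0, 0, 0], [0, 0, 0]]
  grip: 255
  newtons: 60

```text
time_s: 20.72
position: [0.5633, 0.3086, 0.0885]
tcp_rot: [0.612, 0.791, 0.001, 0.0]
ft_force: [-2.2, -1.5, 7.4]
width: 0.0128
gripper_force: 59.2
```

send_rows:
  plan:
    - [[0, 0, -10], [0, 0, 0]]
    - [[0, 0, -40], [0, 0, 0]]
    - [[0, 0, -75], [0, 0, 0]]
    - [[0, 0, -110], [0, 0, 0]]
    - [[0, 0, -145], [0, 0, 0]]
    - [[0, 0, -160], [0, 0, 0]]
    - [[0, 0, -160], [0, 0, 0]]
    - [[0, 0, -160], [0, 0, 0]]

```text
time_s: 21.38
position: [0.5627, 0.3084, 0.2475]
tcp_rot: [0.612, 0.791, 0.0, 0.0]
ft_force: [0.1, -0.0, -4.6]
width: 0.0133
gripper_force: 59.2
```

```bash
python3 - <<'E'
from h import *
s=r.read_state(); d=shot('wrist'); P,W=wcloud(d,s); p=P.reshape(-1,3)*1000
m=(p[:,2]>8)&(p[:,2]<18)&(abs(p[:,0])<105)&(abs(p[:,1])<60); q=p[m]; print(cv2.minAreaRect(q[:,:2].astype(np.float32)),np.median(q[:,2]))
A=np.c_[q[:,:2],np.ones(len(q))]; print('plane',np.linalg.lstsq(A,q[:,2],rcond=None)[0])
a=rel(.50,.18,.27,35); a=rel(.50,-.04,.27,64,frm=a); a=rel(.6,-.19,.26,79.2,frm=a);a=rel(.617,-.2175,.20,79.2,frm=a)
E
```

```text
((14.561935424804688, -0.4940643310546875), (91.58837127685547, 142.6226043701172), 89.98121643066406) 14.153484078375357
plane [9.84169086e-03 2.71477324e-03 1.43100673e+01]
[-108.5  -91.9  -23.8] [-1.400e-01  1.000e-02 -2.052e+01]
[-180.2 -126.2    0. ] [  0.   0. -29.]
[-155.6  -91.    10. ] [  0.    0.  -15.2]
[-21.9 -23.8  60. ] [0. 0. 0.]
```

```bash
python3 - <<'E'
from h import *
a=rel(.50,.16,.27,42); a=rel(.50,-.11,.27,79.2,frm=a); a=rel(.6148,-.2162,.22,79.2,frm=a)
E
```

```text
[-127.9  -96.9  -23.8] [ -0.14  -0.   -27.52]
[-200.6 -180.7    0. ] [  0.    0.  -37.2]
[-132.7  -82.8   50. ] [0. 0. 0.]
```

send_rows:
  plan:
    - [[-20, -15, -6], [0, 0, -4]]
    - [[-42, -31, -12], [0, 0, -9]]
    - [[-64, -48, -18], [0, 0, -14]]
    - [[-86, -65, -24], [0, 0, -19]]
    - [[-108, -81, -24], [0, 0, -24]]
    - [[-128, -97, -24], [0, 0, -27.5]]
    - [[-128, -97, -24], [0, 0, -27.5]]
    - [[-128, -97, -24], [0, 0, -27.5]]

```text
time_s: 22.1
position: [0.4994, 0.1583, 0.2695]
tcp_rot: [0.408, 0.913, -0.002, -0.001]
ft_force: [-0.5, 0.5, -3.4]
width: 0.0128
gripper_force: 59.5
```

send_rows:
  plan:
    - [[-26, -24, 0], [0, 0, -5]]
    - [[-52, -48, 0], [0, 0, -10]]
    - [[-78, -72, 0], [0, 0, -15]]
    - [[-104, -96, 0], [0, 0, -20]]
    - [[-130, -119, 0], [0, 0, -26]]
    - [[-156, -142, 0], [0, 0, -32]]
    - [[-180, -163, 0], [0, 0, -37]]
    - [[-200, -181, 0], [0, 0, -37]]

```text
time_s: 22.77
position: [0.4998, -0.1111, 0.27]
tcp_rot: [0.094, 0.996, -0.0, -0.001]
ft_force: [0.7, 0.2, -3.9]
width: 0.0125
gripper_force: 59.7
```

send_rows:
  plan:
    - [[-20, -15, 5], [0, 0, 0]]
    - [[-45, -30, 12], [0, 0, 0]]
    - [[-70, -45, 20], [0, 0, 0]]
    - [[-95, -62, 30], [0, 0, 0]]
    - [[-120, -75, 40], [0, 0, 0]]
    - [[-132, -83, 50], [0, 0, 0]]
    - [[-132, -83, 50], [0, 0, 0]]
    - [[-132, -83, 50], [0, 0, 0]]

```text
time_s: 23.43
position: [0.6134, -0.2152, 0.2185]
tcp_rot: [0.096, 0.995, 0.0, -0.002]
ft_force: [-1.0, -0.3, -3.5]
width: 0.0129
gripper_force: 59.6
```

```bash
python3 - <<'E'
from h import *
s=r.read_state(); d=shot('wrist'); P,W=wcloud(d,s); p=P.reshape(-1,3)*1000
m=(p[:,2]>8)&(p[:,2]<18)&(abs(p[:,0])<105)&(abs(p[:,1])<60); q=p[m]; print(cv2.minAreaRect(q[:,:2].astype(np.float32)),np.median(q[:,2]))
a=rel(.6148,-.2162,.16,79.1)
E
```

```text
((14.726425170898438, -0.5998001098632812), (143.15805053710938, 91.61321258544922), 0.04248605668544769) 14.112086760846493
[-1.8 -1.2 59.6] [ 0.05 -0.18 -0.09]
```

send_rows:
  plan:
    - [[-1, -1, 20], [0, 0, 0]]
    - [[-1, -1, 50], [0, 0, 0]]
    - [[-1, -1, 75], [0, 0, 0]]
    - [[-1, -1, 87], [0, 0, 0]]
    - [[-1, -1, 87], [0, 0, 0]]
    - [[-1, -1, 87], [0, 0, 0]]

```text
time_s: 23.98
position: [0.6148, -0.2167, 0.1348]
tcp_rot: [0.096, 0.995, 0.0, -0.0]
ft_force: [0.7, -0.9, -3.3]
width: 0.0128
gripper_force: 59.6
```

```bash
python3 - <<'E'
from h import *
a=rel(.6148,-.2162,.0985,79.1)
s=r.read_state(); d=shot('scene'); x=cv2.resize(d['img'][170:270,260:410,::-1],(780,520),interpolation=cv2.INTER_CUBIC); cv2.imwrite('pics/s2.png',x)
E
```

```text
[ 0.1  0.5 36.3] [ 0.02 -0.01 -0.09]
```

View pics/s2.png

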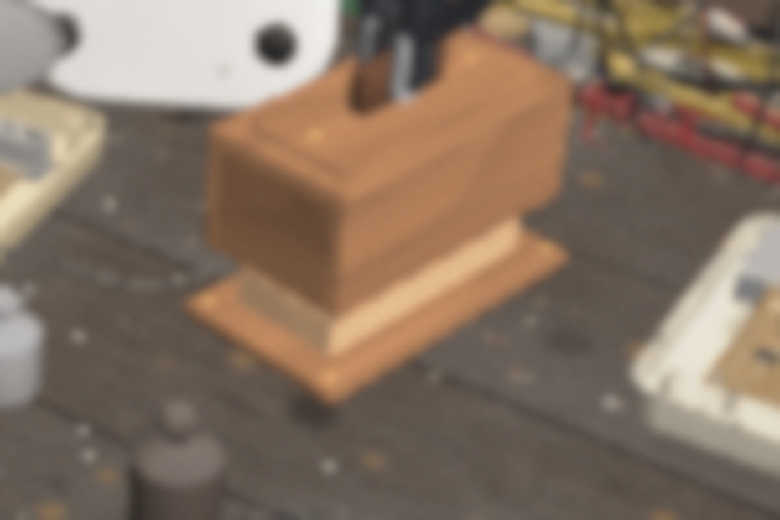

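The lid hangs level and is centred over the block's body, with its corner at (340,310) above the body corner at (330,350). Lowering it gently.

send_rows:
  plan:
    - [[0, 0.5, 10], [0, 0, 0]]
    - [[0, 0.5, 20], [0, 0, 0]]
    - [[0, 0.5, 28], [0, 0, 0]]
    - [[0, 0.5, 33], [0, 0, 0]]
    - [[0, 0.5, 35], [0, 0, 0]]
    - [[0, 0.5, 35], [0, 0, 0]]
    - [[0, 0.5, 35], [0, 0, 0]]

```text
time_s: 24.62
position: [0.6149, -0.2171, 0.0993]
tcp_rot: [0.096, 0.995, -0.0, 0.0]
ft_force: [0.8, -0.4, -4.1]
width: 0.0129
gripper_force: 59.7
```

send_rows:
  plan:
    - [[0, 0, 0.7], [0, 0, 0]]
    - [[0, 0, 1.2], [0, 0, 0]]
    - [[0, 0, 1.2], [0, 0, 0]]
    - [[0, 0, 1.2], [0, 0, 0]]

```text
time_s: 24.95
position: [0.6151, -0.2172, 0.0986]
tcp_rot: [0.096, 0.995, -0.0, 0.0]
ft_force: [-0.9, 0.3, 1.2]
width: 0.0123
gripper_force: 60.2
```

Contact with the base. Releasing and backing off.

send_rows:
  plan:
    - [[0, 0, 0], [0, 0, 0]]
    - [[0, 0, 0], [0, 0, 0]]
    - [[0, 0, 0], [0, 0, 0]]
    - [[0, 0, 0], [0, 0, 0]]
    - [[0, 0, 0], [0, 0, 0]]
    - [[0, 0, 0], [0, 0, 0]]
  grip: 100

```text
time_s: 25.45
position: [0.6148, -0.2169, 0.0981]
tcp_rot: [0.096, 0.995, 0.0, 0.0]
ft_force: [0.6, 0.5, -0.2]
width: 0.0516
gripper_force: 0.0
```

send_rows:
  plan:
    - [[0, 0, -10], [0, 0, 0]]
    - [[0, 0, -40], [0, 0, 0]]
    - [[0, 0, -80], [0, 0, 0]]
    - [[0, 0, -120], [0, 0, 0]]
    - [[25, 0, -135], [0, 0, 0]]
    - [[60, 0, -135], [0, 0, 0]]
    - [[95, 0, -135], [0, 0, 0]]
    - [[120, 0, -135], [0, 0, 0]]

```text
time_s: 26.12
position: [0.4943, -0.1938, 0.234]
tcp_rot: [0.096, 0.995, 0.0, 0.0]
ft_force: [0.9, 0.4, 0.4]
width: 0.0521
gripper_force: 0.0
```

send_rows:
  plan:
    - [[0, 0, 0], [0, 0, 0]]
    - [[0, 0, 0], [0, 0, 0]]
    - [[0, 0, 0], [0, 0, 0]]

```text
time_s: 26.37
position: [0.4981, -0.1941, 0.234]
tcp_rot: [0.096, 0.995, -0.0, 0.001]
ft_force: [-0.8, -0.5, -0.2]
width: 0.0521
gripper_force: 0.0
```

```bash
python3 - <<'E'
from h import *
d=shot('scene'); x=cv2.resize(d['img'][170:290,240:420,::-1],(780,520),interpolation=cv2.INTER_CUBIC); cv2.imwrite('pics/s3.png',x)
for n in('top','scene'):
    c=cloud(shot(n)).reshape(-1,3)
    q=c[(np.hypot(c[:,0]-.617,c[:,1]+.218)<.1)&(abs(c[:,2]-.082)<.006)]
    A=np.c_[q[:,:2]-[.617,-.218],np.ones(len(q))]; print(n,len(q),cv2.minAreaRect((q[:,:2]*1000).astype(np.float32)),np.linalg.lstsq(A,q[:,2],rcond=None)[0].round(4))
print(r.read_state()['time_s'])
E
```

```text
top 555 ((646.8886108398438, -197.25192260742188), (85.1999282836914, 168.72796630859375), 54.05649948120117) [-0.0146 -0.026   0.0841]
scene 1093 ((616.755126953125, -219.26214599609375), (93.96141815185547, 180.41551208496094), 78.3169174194336) [0.0062 0.0083 0.0832]
26.5167
```

View pics/s3.png

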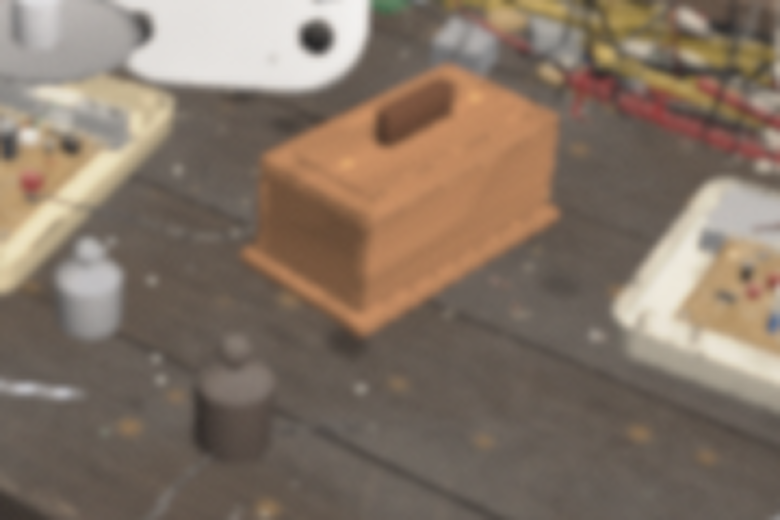

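The lid sits level on the base board with its top at about z 0.083, and its rim is down all round, from the near corner (365,310) to the right end (555,205). Grey and iron have not moved.

```bash
python3 -c "
from station import r
print(r.job_done())"
```

```text
the job is handed in; nothing more can be done
None
```

I've handed in the job: the three brass weights stand fully home in their own wells, the lid sits level on the base board all round, and the grey, iron and steel weights and the turquoise look-alike were never touched (about 26.5 s of the 109 s used).

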